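# Seat the filter drawer and hold the reset of a studio air cleaner

### The arm

A 6-joint arm with a two-finger parallel gripper is mounted at the origin on the work surface. World frame = base frame: x ahead of the robot, y to its left, z up, the work surface at z = 0. Lengths are in m, angles in rad, forces in N, time in s.
With the tool pointing down it reaches from about 0.35 to 0.875 m from the base axis. Payload 15.5 kg.
Tool frame: the origin (TCP) lies at the very end of the fingers, on their centre line; the grasp point (between the pads) lies 19 mm behind it (r.grip_depth is the z of the grasp point in the tool frame, in m); z points along the fingers, x is the direction in which the jaws open and shut, and the axes are right-handed (so a half turn about z gives the same grasp; the last joint's range is limited). The gripper opens to 85 mm and grips with 20 to 120 N. Pads are 22 mm wide; open, the fingers measure 114 mm over their backs; the gripper's body (76 mm by 85 mm) begins 54 mm behind the grasp point. The pads swing forward as they close: fully open they stand 13 mm farther back than shut.
Start: joints at [1.139, 0.494, 1.345, -0, 1.302, -0.096], TCP at [0.207, 0.59, 0.231] pointing down, gripper open.
Joint ranges: [-2.91, 2.91], [-0.82, 2.16], [0.22, 2.67], [-1.22, 4.37], [0.12, 2.79], [-3.08, 3.08]. Speed limits (rad/s): [1.89, 1.89, 2.57, 3.01, 3.01, 3.01].

### API

Orientations are given as [roll, pitch, yaw] about the fixed x, y, z axes, in that order (R = Rz(yaw) Ry(pitch) Rx(roll)).
In Python, from workcell import r, fingers, read_state, imaging gives the robot as it stands. The module is installed in compiled form; this text tells all that it offers. Calls block until the motion is done:
- r.move_to(position, orientation): joint-space move of the TCP to a pose.
- r.servo_line(position, orientation=None, v=0.15): straight line of the TCP; orientation=None keeps the orientation; v is the mean speed in m/s.
- r.move_j(angles): joint-space move.
- fingers.release() and fingers.close_gripper(squeeze=None): open the fingers fully, or close them until they stop; squeeze is the grip in N (None keeps the last).
- r.wait(seconds).
- r.inverse_kinematics(position, orientation): joint angles nearest the present ones, or None.
- read_state(): the state.
- imaging.get_image(name): name is "scene" or "top"; returns the picture (400x640x3 uint8, red, green, blue); there is no depth.
- imaging.camera_model(name): a dict with "fx", "fy", "cx", "cy" (pixels), "camera_from_world" (4x4, takes a point from world to camera coordinates). Camera axes: x right, y down, z forward; pixel columns grow to the right and rows downward; lengths in m; the calibration is good to about 2 mm. A picture is of the moment at which its call begins. camera_model takes no time and is no camera call.
A pose or a line that the arm cannot do raises r.PlanningError and nothing moves.
- r.hand_in(): hands the job in, once; it reports no verdict.
The state is a dict: "t": time; "joint_positions": joint angles; "joint_vel": joint speeds; "tau": joint torques, N m; "ee_pos": TCP position; "eef_rot": TCP orientation; "wrist_force": force on the tool from outside, world axes, zero at the start; "moment": the same for the moment, N m; "gripper_width": finger opening in m.
Only numpy, scipy, OpenCV 4.12 (cv2) and the standard library are available. Lean on these libraries where they do the work, as an engineer would, in place of code of your own. Each camera call takes 0.05 s, during which the arm holds its last target.

### The job

The filter of the painting table's air cleaner has just been changed: first push its open filter drawer fully home. Then take the reset pin out of its wooden stand, reach it down through the round hole in the cleaner's top and press the recessed reset button fully down with it; finish while still gripping the pin and holding the button down, the drawer still home. Leave the two jars and the dish where they stand.

Things in the scene. Friction and masses are not known exactly. Their poses are not given: they have to be found in the camera images.
- cleaner: Bench air cleaner, a fixed white box 180 (x, depth) x 200 (y) x 110 mm (z). Origin at the centre of its underside on the table; z up, its own -x is the front, where the drawer comes out. Its top is level, 22 mm thick, with a dark outlet grille in the rear half and one round hole near the front edge, off to its +y side.
- drawer (a joint): Filter drawer in the cleaner's front: 0 m is fully home against its stop, positive is how far it stands open (towards the cleaner's -x), at most 0.090. It slides with about 3 N of friction and stays where it is left. Its white front is 196 mm wide, reaching from 11 to 84 mm above the table, and carries a grey lip (see drawer_lip).
- drawer_lip (a point): Middle of the nose of the grey lip on the drawer front, 77 mm above the table: the lip is 150 mm wide (cleaner's y), 14 mm high (70 to 84 mm above the table) and stands 11 mm proud of the front. It moves with the drawer. Pushing it towards the cleaner's +x closes the drawer.
- aperture (a point): Centre of the mouth of the round hole in the cleaner's top, 17 mm in diameter, 110 mm above the table, at x -40, y +50 mm from the cleaner's origin. The hole is straight down.
- reset_top (a point): Centre of the top of the reset button, a grey disc of 15 mm diameter at the bottom of the hole, 22 mm below the mouth (88 mm above the table) when not pressed. It moves with the button.
- reset (a joint): Reset button: 0 m is up, 0.006 is fully down. Springs back; it begins to move at 1.5 N and is fully down at 5 N, against a hard stop.
- stand: Fixed wooden stand block 60 x 60 x 62 mm high, origin at the centre of its underside, with an 11 mm wide, 56 mm deep hole in the middle of its top in which the pin stands.
- pin_mid (a point): Middle of the grip of the loose reset pin (60 g): round black grip, 18 mm diameter, 65 mm long, above a steel shank, 6 mm diameter, 50 mm long. Its z axis points up from the tip, which lies 82.5 mm below this point; the grip's end is 32.5 mm above it. It starts upright in the stand, the grip's shoulder on the block, this point 94.5 mm above the table. Lift over 50 mm to clear the stand.
- pin_tip (a point): Tip (lower end) of the steel shank of the reset pin.
- paint_jar: Bystander: closed amber glass paint jar, 66 mm in diameter, 85 mm high, origin at the centre of its underside. Loose.
- small_jar: Bystander: small closed glass jar, 48 mm in diameter, 60 mm high, origin at the centre of its underside. Loose.
- dish: Bystander: white ceramic dish, 100 mm in diameter, 30 mm high, origin at the centre of its underside. Loose.
Not all that is in view belongs to the job. What is meant by the part that bears pin_mid is not pink, and is the larger of those in its own colour.

How it is judged:
On the way, in this order (a step that is already met when the one before it is completed fails the run):
1. the filter drawer is pushed fully home (value of joint drawer below 0.004 m), for 0.2 s.
2. the reset button is held down with the pin's tip (value of joint reset above 0.004 m and distance between pin_tip and reset_top below 0.009 m), for 0.2 s.
At the end, for the whole second after the job is handed in: Through the last second the drawer is home (within 4 mm of its stop), the reset button is pressed down by more than 4 of its 6 mm, the pin's tip is at the button in the hole (within 9 mm of the centre of its top) and the fingers still hold the pin (over 1 N of contact) (all of step 2 and value of joint drawer below 0.004 m and contact force between pin and the fingers above 1 N); the arm keeps its last pose, push and grip.
It fails at once if the reset button is pressed while the drawer is not home (value of joint reset above 0.003 m and value of joint drawer above 0.008 m).
It fails at once if the paint jar is moved by more than 30 mm (distance of paint_jar from where it was at the start of the episode above 0.03 m).
It fails at once if the small jar is moved by more than 30 mm (distance of small_jar from where it was at the start of the episode above 0.03 m).
It fails at once if the dish is moved by more than 30 mm (distance of dish from where it was at the start of the episode above 0.03 m).
It also fails if it takes over 54 s, if anything falls off the work surface, if the arm or the gripper's body presses on something with over 40 N, if the wrist force passes 120 N, or if a joint passes its speed limit or range.

## Working session

There is one attempt and no reset: what is moved stays moved. The work goes in short steps, each a Python script; the robot and the scene stay as the last script left them, time stands still between calls to the robot, and variables do not carry over. Pictures are saved under pics/ and viewed, and the job is handed in when it is done.

```bash
mkdir -p pics; python3 - <<'E'
from workcell import r, fingers, read_state, imaging
import cv2, numpy as np
for n in ("scene","top"):
    im=imaging.get_image(n); cv2.imwrite(f"pics/{n}0.png",im[:,:,::-1])
    m=imaging.camera_model(n); print(n,m["fx"],m["fy"],m["cx"],m["cy"]); print(np.round(np.array(m["camera_from_world"]),3))
print(read_state())
E
```

```text
scene 434.34101167126124 434.34101167126124 323.712269726087 203.18779905435605
[[-0.666  0.746  0.007  0.352]
 [ 0.501  0.454 -0.736 -0.23 ]
 [-0.552 -0.487 -0.676  1.455]
 [ 0.     0.     0.     1.   ]]
top 417.95082469085895 417.95082469085895 327.8104357392178 199.56718271895633
[[-2.900e-02 -1.000e+00 -1.000e-03  4.200e-02]
 [-9.940e-01  2.900e-02 -1.090e-01  6.030e-01]
 [ 1.090e-01 -2.000e-03 -9.940e-01  1.188e+00]
 [ 0.000e+00  0.000e+00  0.000e+00  1.000e+00]]
{'t': 0.1, 'joint_positions': array([ 1.13850366e+00,  4.94115624e-01,  1.34607393e+00, -3.32822489e-05,
        1.30247221e+00, -9.55067716e-02]), 'joint_vel': array([ 0.00101883, -0.00183677, -0.00220069,  0.00023259, -0.00135194,
       -0.00203867]), 'tau': array([ 1.37152667e-03, -8.83594966e+01, -3.84565365e+01, -8.88155819e-05,
        5.14111278e-03, -9.88526551e-06]), 'ee_pos': array([0.20641167, 0.5895941 , 0.23076163]), 'eef_rot': array([-3.14152264e+00,  1.06729898e-03,  1.23401931e+00]), 'wrist_force': array([-0.41140247, -0.06715224,  0.70488719]), 'moment': array([-0.04216183,  0.0062857 ,  0.00300179]), 'gripper_width': 0.08515238284128869}
```

View pics/scene0.png

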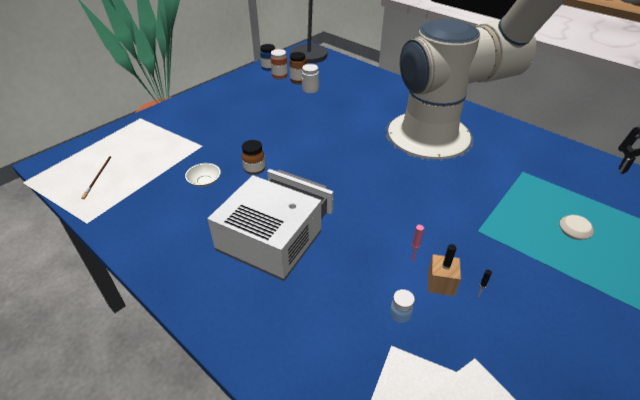

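View pics/top0.png

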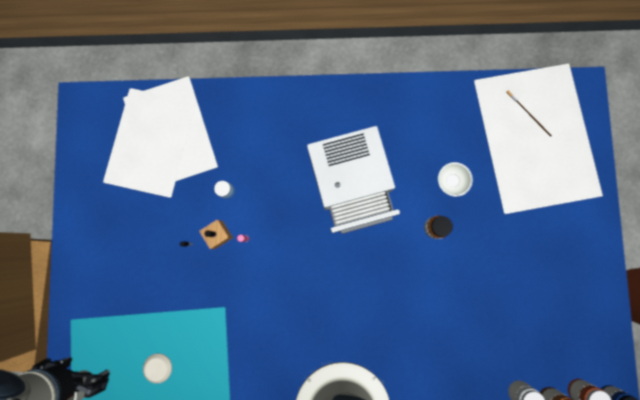

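Candidates for the pin: the black one in the wooden stand, at scene (449,257) and top (210,234); the smaller black one standing loose, at scene (486,278) and top (184,244); and the pink one, at scene (417,236) and top (242,238). I choose the larger black one in the stand. Next I check that choice in a close crop and measure.

```bash
cat > h.py <<'E'
from workcell import r, fingers, read_state, imaging
import cv2, numpy as np
def ray(n,uv):
    m=imaging.camera_model(n); T=np.array(m["camera_from_world"]); R=T[:3,:3]
    c=-R.T@T[:3,3]; d=R.T@np.array([(uv[0]-m["cx"])/m["fx"],(uv[1]-m["cy"])/m["fy"],1]); return c,d/np.linalg.norm(d)
def onz(n,uv,z):
    c,d=ray(n,uv); return c+d*(z-c[2])/d[2]
def tri(a,b):
    (c1,d1),(c2,d2)=ray("scene",a),ray("top",b)
    t=np.linalg.lstsq(np.c_[d1,-d2],c2-c1,rcond=None)[0]
    p,q=c1+t[0]*d1,c2+t[1]*d2; return (p+q)/2,np.linalg.norm(p-q)
def proj(n,p):
    m=imaging.camera_model(n); q=np.array(m["camera_from_world"])@np.r_[p,1]; return np.array([m["fx"]*q[0]/q[2]+m["cx"],m["fy"]*q[1]/q[2]+m["cy"]])
E
python3 - <<'E'
import cv2,numpy as np
s=cv2.imread("pics/scene0.png");t=cv2.imread("pics/top0.png")
def crop(i,x0,y0,w,h,k): return cv2.resize(i[y0:y0+h,x0:x0+w],None,fx=k,fy=k,interpolation=cv2.INTER_CUBIC)
a=crop(s,400,215,100,75,5);b=crop(t,170,205,100,75,3)
c=crop(s,200,160,140,115,5);d=crop(t,295,115,115,125,4.6)
def st(a,b):
    H=max(a.shape[0],b.shape[0]); f=lambda i:cv2.copyMakeBorder(i,0,H-i.shape[0],0,0,cv2.BORDER_CONSTANT); return np.hstack([f(a),f(b)])
cv2.imwrite("pics/pin.png",st(a,b)); cv2.imwrite("pics/cs.png",c); cv2.imwrite("pics/ct.png",d)
E
```

```text
(no output)
```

View pics/pin.png

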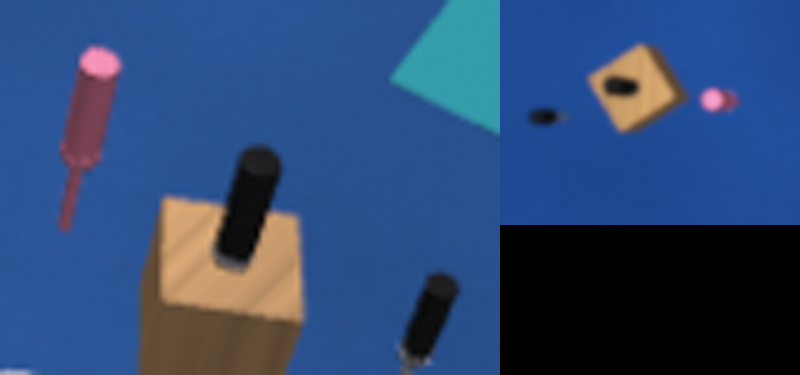

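View pics/cs.png

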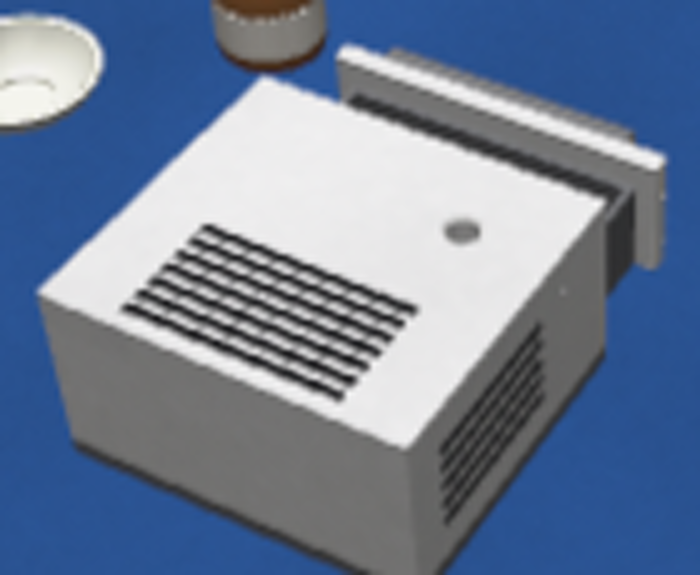

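View pics/ct.png

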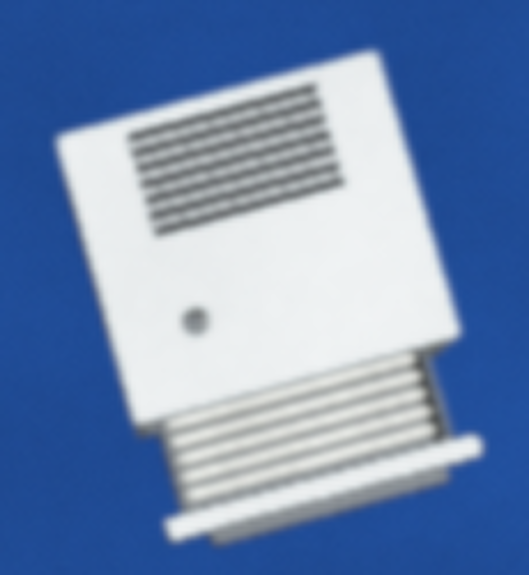

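```bash
python3 - <<'E'
from h import *
T=[(58,135),(378,50),(461,332),(135,425)] # rear-left(+y), rear-right, front-right, front-left
S=[(408,447),(38,292),(265,77),(607,203)]
f=lambda p,k,x,y:((p[0]+.5)/k-.5+x,(p[1]+.5)/k-.5+y)
obj=np.array([(90,100),(90,-100),(-90,-100),(-90,100)])/1000
for n,P,k,x,y in(("top",T,4.6,295,115),("scene",S,5,200,160)):
    w=np.array([onz(n,f(p,k,x,y),.11)[:2] for p in P]); print(n,w.round(4).tolist(),"edges",[round(np.linalg.norm(w[i]-w[i-1]),4) for i in range(4)])
    c=w.mean(0);q=w-c; a=np.arctan2((obj[:,0]*q[:,1]-obj[:,1]*q[:,0]).sum(),(obj*q).sum()); R=np.array([[np.cos(a),-np.sin(a)],[np.sin(a),np.cos(a)]])
    print("c",c,"yaw",a,"ap",c+R@[-.04,.05])
# hole centroid
for n,(x,y,w,h) in (("top",(327,174,22,22)),("scene",(283,198,20,17))):
    im=cv2.imread(f"pics/{n}0.png",0)[y:y+h,x:x+w].astype(float); m=np.clip(np.percentile(im,70)-8-im,0,40); 
    v,u=np.mgrid[:h,:w]; uv=((m*u).sum()/m.sum()+x,(m*v).sum()/m.sum()+y); print(n,"hole",uv,onz(n,uv,.11), (m>0).sum())
# lip / drawer front top edge
for n,P,k,x,y in(("top",[(175,530),(475,447)],4.6,295,115),("scene",[(340,52),(655,160)],5,200,160)):
    print(n,"front top",[onz(n,f(p,k,x,y),.084)[:2].round(4) for p in P])
print("lip nose", [onz("top",f(p,4.6,295,115),.077)[:2].round(4) for p in [(215,543),(447,482)]])
# pin: black blob; ends
print("pin top tri",tri(f((259,162),5,400,215),f(((612-500),84),3,170,205)))
print("pin top scene",onz("scene",f((259,162),5,400,215),.127))
print("pin shoulder scene",onz("scene",f((234,262),5,400,215),.062))
sc=[(164,200),(299,215),(303,320),(160,302)]; w=np.array([onz("scene",f(p,5,400,215),.062)[:2] for p in sc]); print("stand",w.mean(0),[round(np.linalg.norm(w[i]-w[i-1]),4) for i in range(4)],w.round(3).tolist())
st=[(588-500,77),(641-500,43),(681-500,92),(624-500,131)]; w=np.array([onz("top",f(p,3,170,205),.062)[:2] for p in st]); print("stand",w.mean(0),[round(np.linalg.norm(w[i]-w[i-1]),4) for i in range(4)])
print("pink",onz("top",(242,238),.1),"smallblk",onz("top",(184,244),.08),"sjar",onz("top",(223,189),.06),"pjar",onz("top",(441,226),.085),"dish",onz("top",(455,180),.03))
E
```

```text
top [[0.7527, 0.0772], [0.7996, -0.118], [0.6256, -0.1603], [0.5756, 0.0357]] edges [np.float64(0.1818), np.float64(0.2008), np.float64(0.179), np.float64(0.2023)]
c [ 0.68837697 -0.04134717] yaw 0.238998295592539 ap [ 0.63767747 -0.00223757]
scene [[0.7491, 0.0739], [0.7972, -0.1204], [0.6225, -0.162], [0.576, 0.0328]] edges [np.float64(0.1779), np.float64(0.2002), np.float64(0.1797), np.float64(0.2003)]
c [ 0.68621141 -0.04392009] yaw 0.2363335646793478 ap [ 0.63561631 -0.00467553]
top hole (np.float64(337.0331304935767), np.float64(184.30966869506423)) [ 0.63713178 -0.00194672  0.11      ] 55
scene hole (np.float64(291.931245745405), np.float64(205.78012253233493)) [ 0.63708022 -0.00514332  0.11      ] 50
top front top [array([0.5137, 0.0136]), array([ 0.5586, -0.1698])]
scene front top [array([ 0.5613, -0.1747]), array([0.5139, 0.0099])]
lip nose [array([ 0.5054, -0.0105]), array([ 0.5383, -0.1529])]
pin top tri (array([0.51484377, 0.34871317, 0.12821234]), np.float64(0.0021183496657776867))
pin top scene [0.51446655 0.34753834 0.127     ]
pin shoulder scene [0.51379254 0.34975043 0.062     ]
stand [0.51263731 0.34771571] [np.float64(0.0594), np.float64(0.06), np.float64(0.0601), np.float64(0.0607)] [[0.503, 0.308], [0.47, 0.358], [0.522, 0.388], [0.555, 0.337]]
stand [0.51469626 0.34847698] [np.float64(0.0618), np.float64(0.0586), np.float64(0.0605), np.float64(0.064)]
pink [0.49805738 0.26211572 0.1       ] smallblk [0.48662776 0.42734157 0.08      ] sjar [0.64042472 0.32375974 0.06      ] pjar [ 0.51545523 -0.28745359  0.085     ] dish [ 0.65141672 -0.35146306  0.03      ]
```

```bash
cat >> h.py <<'E'
C=np.array([.6873,-.0426]); YAW=.238; A=np.array([np.cos(YAW),np.sin(YAW)])
AP=np.array([.6368,-.0035]); PIN=np.array([.5142,.3485])
def st():
    s=read_state(); return f"t={s['t']:.2f} ee={np.round(s['ee_pos'],4)} rot={np.round(s['eef_rot'],3)} F={np.round(s['wrist_force'],1)} w={s['gripper_width']:.4f}"
E
python3 - <<'E'
from h import *
fingers.close_gripper(squeeze=40)
O=[np.pi,0,YAW-np.pi/2]
p=C-.215*A
r.move_to([*p,.20],O); print(st())
r.servo_line([*p,.068],O,v=.15); print(st())
f0=read_state()['wrist_force'][:2]@A
r.servo_line([*(C-.190*A),.068],O,v=.12)
d=-.185
while d<-.07:
    r.servo_line([*(C+d*A),.068],O,v=.06)
    f=read_state()['wrist_force'][:2]@A-f0
    print(round(d,3),round(f,1),end="; ")
    if f<-12: break
    d+=.006 if d<-.135 else .003
print(st())
im=imaging.get_image("scene"); cv2.imwrite("pics/push.png",cv2.resize(im[120:320,150:450],None,fx=2.5,fy=2.5)[:,:,::-1])
E
```

```text
t=3.47 ee=[ 0.4786 -0.0927  0.2   ] rot=[-3.141  0.    -1.332] F=[-0.7  0.2 -1.1] w=-0.0001
t=4.50 ee=[ 0.4788 -0.0934  0.0686] rot=[-3.141e+00 -1.000e-03 -1.333e+00] F=[ 0.4  0.7 -0. ] w=0.0000
-0.185 -0.3; -0.179 -0.3; -0.173 -0.3; -0.167 -0.0; -0.161 -0.8; -0.155 -0.7; -0.149 -1.2; -0.143 -1.1; -0.137 -0.5; -0.131 -1.0; -0.128 -1.2; -0.125 -0.6; -0.122 -1.1; -0.119 0.2; -0.116 -0.3; -0.113 -0.3; -0.11 -16.4; t=9.11 ee=[ 0.5781 -0.0688  0.0678] rot=[ 3.137e+00  1.000e-03 -1.333e+00] F=[-14.8  -6.2   9.4] w=0.0001
```

View pics/push.png

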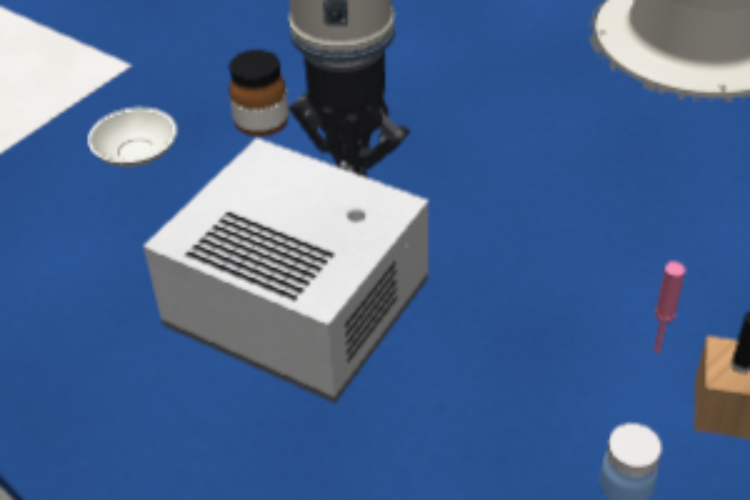

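The picture shows the front of the cleaner closed and the fingers at (350,165) against the lip. The force rose with the nose at about -101 mm, which fits a flush front with the 11 mm lip. I'll retreat, check from above, and go to the pin.

```bash
python3 - <<'E'
from h import *
r.wait(.25)
r.servo_line([*(C-.17*A),.075],v=.15)
r.servo_line([*(C-.19*A),.24],v=.25)
fingers.release()
O=[np.pi,0,0]
print(np.round(r.inverse_kinematics([*PIN,.2],O),2))
r.move_to([*PIN,.20],O); print(st())
im=imaging.get_image("top"); cv2.imwrite("pics/home.png",cv2.resize(im[110:270,160:420],None,fx=3,fy=3,interpolation=cv2.INTER_CUBIC)[:,:,::-1])
im=imaging.get_image("scene"); cv2.imwrite("pics/pre.png",cv2.resize(im[150:310,340:540],None,fx=3,fy=3,interpolation=cv2.INTER_CUBIC)[:,:,::-1])
E
```

```text
[ 0.5   0.52  1.39 -0.    1.23  0.5 ]
t=13.17 ee=[0.5147 0.3475 0.2002] rot=[ 3.141e+00 -0.000e+00 -2.000e-03] F=[1.  0.3 0.6] w=0.0856
```

View pics/home.png

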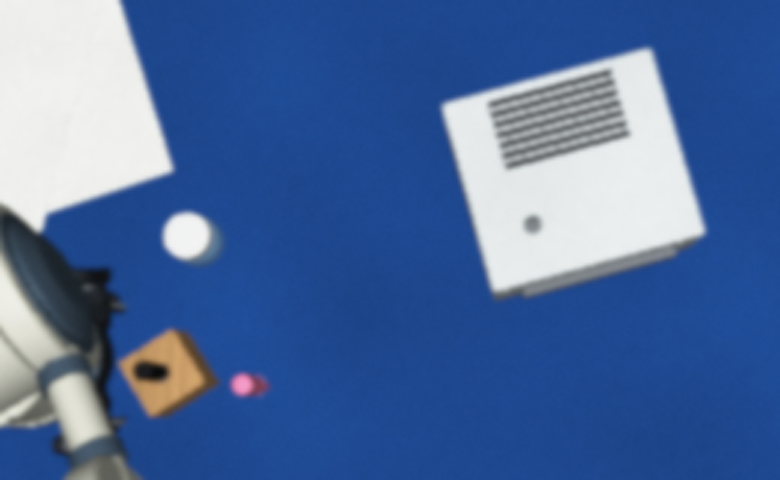

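View pics/pre.png

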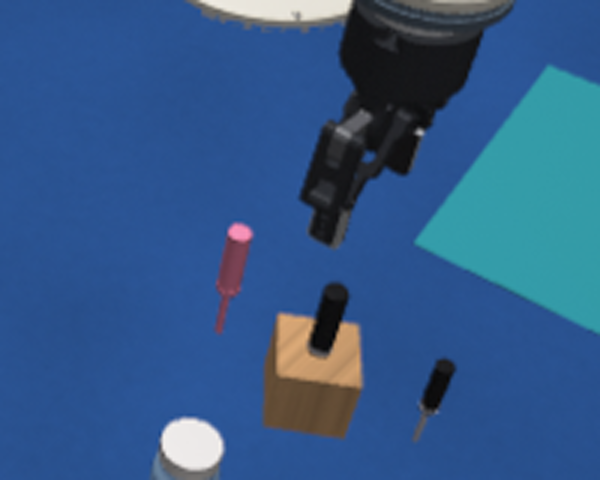

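The drawer is home: only the lip shows, along (610,270). The pin is untouched, with its top at (145,370). I'll check the alignment by projection and then grasp.

```bash
python3 - <<'E'
from h import *
for z in (.2,.22): print((proj("top",[.5147,.3475,z])-[160,110])*3,(proj("scene",[.5147,.3475,z])-[340,150])*3)
O=[np.pi,0,0]
z=.0945-r.grip_depth*0-.019
print(r.grip_depth)
r.servo_line([*PIN,z+.02],O,v=.15); 
r.servo_line([*PIN,z],O,v=.08); print(st())
im=imaging.get_image("scene"); cv2.imwrite("pics/g1.png",cv2.resize(im[190:310,400:520],None,fx=4.5,fy=4.5,interpolation=cv2.INTER_CUBIC)[:,:,::-1])
E
```

```text
[118.77602116 364.88756598] [356.51572127 217.81595638]
[111.29452431 364.09499559] [363.14401644 196.24048826]
-0.0187
t=14.52 ee=[0.5139 0.3484 0.0751] rot=[3.141e+00 1.000e-03 0.000e+00] F=[-0.  -0.5 -0. ] w=0.0856
```

View pics/g1.png

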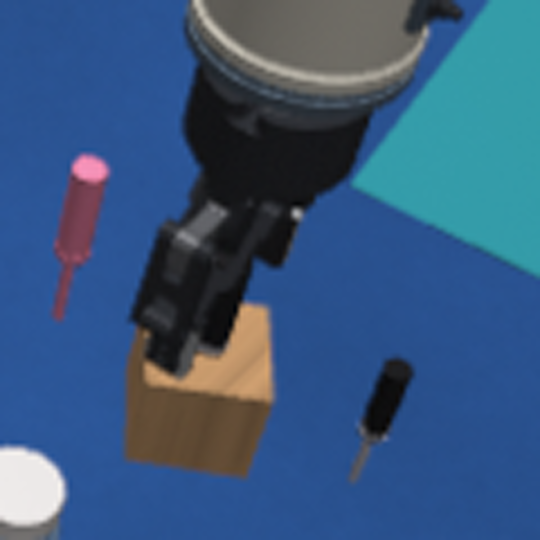

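The fingers straddle the grip above the block, at (190,350). I'll close, check the width is about 18 mm, and lift.

```bash
python3 - <<'E'
from h import *
O=[np.pi,0,0]
fingers.close_gripper(squeeze=60); print(st())
r.servo_line([*PIN,.0755+.14],O,v=.15); print(st())
im=imaging.get_image("scene"); cv2.imwrite("pics/l1.png",cv2.resize(im[150:310,380:520],None,fx=3.5,fy=3.5,interpolation=cv2.INTER_CUBIC)[:,:,::-1])
# to above the hole
r.move_to([*AP,.235],O); print(st())
for n,(x,y) in(("scene",(230,130)),("top",(290,130))):
    im=imaging.get_image(n); cv2.imwrite(f"pics/{n}_ab.png",im[:,:,::-1])
    cv2.imwrite(f"pics/{n}_abc.png",cv2.resize(im[y:y+100,x:x+120],None,fx=5,fy=5,interpolation=cv2.INTER_CUBIC)[:,:,::-1])
E
```

```text
t=15.20 ee=[0.5143 0.3485 0.0757] rot=[-3.141 -0.     0.   ] F=[-0.5 -0.3  4.3] w=0.0162
t=16.28 ee=[0.5138 0.3482 0.2146] rot=[ 3.141e+00  1.000e-03 -0.000e+00] F=[-0.2  0.3 -1.7] w=0.0165
t=17.73 ee=[ 0.6366 -0.0023  0.2349] rot=[-3.141e+00  0.000e+00  1.000e-03] F=[-0.2  0.8 -1.3] w=0.0168
```

View pics/l1.png

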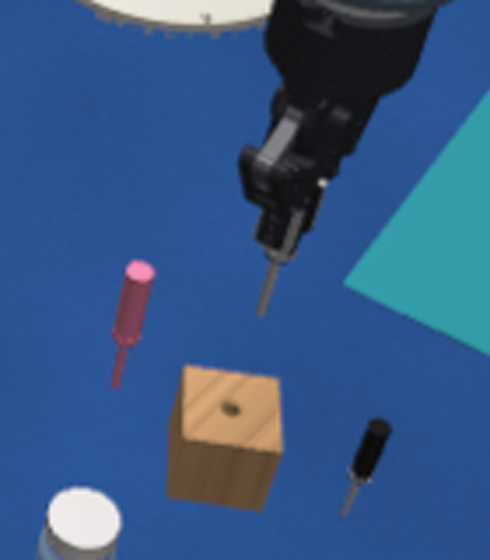

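View pics/scene_abc.png

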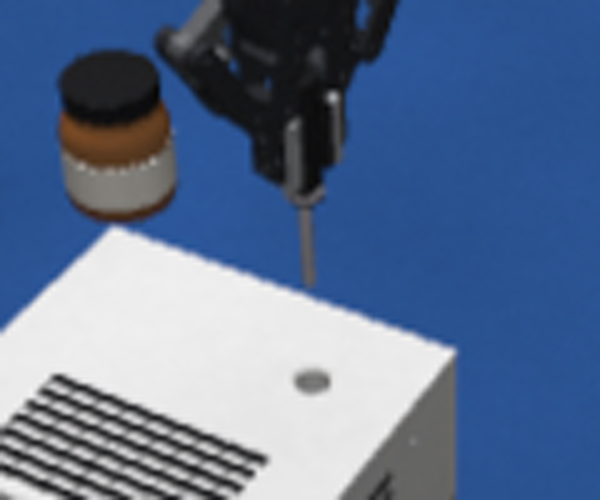

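View pics/top_abc.png

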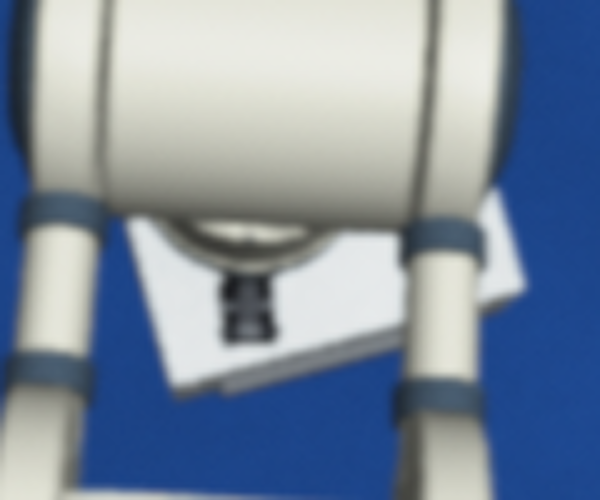

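```bash
python3 - <<'E'
from h import *
f=lambda p:((p[0]+.5)/5-.5+230,(p[1]+.5)/5-.5+130)
print(onz("scene",f((308,284)),.171),proj("scene",[.6366,-.0023,.171]),f((308,284)), "shoulder",f((305,203)),proj("scene",[.6366,-.0023,.221]))
O=[np.pi,0,0]
r.servo_line([*AP,.180],O,v=.1); print(st())  # tip ~.1165
im=imaging.get_image("scene"); cv2.imwrite("pics/near.png",cv2.resize(im[170:230,255:335],None,fx=9,fy=9,interpolation=cv2.INTER_CUBIC)[:,:,::-1])
s=read_state()['ee_pos']; print("tip exp",proj("scene",s-[0,0,.0635]),"hole",proj("scene",[*AP,.11]))
E
```

```text
[ 0.63696709 -0.00391027  0.171     ] [291.81538015 186.63049869] (291.2, 186.4) shoulder (290.6, 170.2) [290.83434049 169.30658827]
t=18.52 ee=[ 0.6371 -0.0034  0.1804] rot=[ 3.142e+00 -1.000e-03  0.000e+00] F=[ 0.9 -0.7  0.6] w=0.0169
tip exp [292.25343626 203.89402439] hole [292.50615505 206.03705963]
```

View pics/near.png

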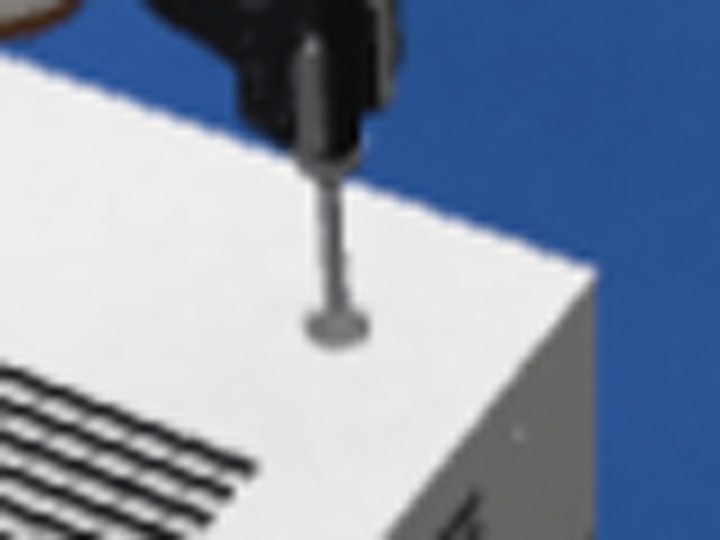

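The tip at (336,308) sits over the hole centre at (336,326), 2 px higher, as expected for 7 mm above the mouth. I'll descend with force checks.

```bash
python3 - <<'E'
from h import *
O=[np.pi,0,0]
f0=read_state()['wrist_force'].copy(); z=.180
while z>.1385:
    z-=.004 if z>.158 else .0015
    r.servo_line([*AP,z],O,v=.05); r.wait(.05)
    s=read_state(); f=s['wrist_force']-f0
    print(round(z,4),"tip",round(s['ee_pos'][2]-.0635,4),f.round(1))
    if z>.158 and np.linalg.norm(f)>6: print("blocked early");break
    if f[2]>14: break
print(st())
im=imaging.get_image("scene"); cv2.imwrite("pics/in.png",cv2.resize(im[150:230,255:335],None,fx=7,fy=7,interpolation=cv2.INTER_CUBIC)[:,:,::-1])
E
```

```text
0.176 tip 0.1126 [ 0.6  0.8 -0.6]
0.172 tip 0.1084 [ 0.6  0.8 -0. ]
0.168 tip 0.1043 [ 0.7  0.  -0.1]
0.164 tip 0.1003 [ 1.   0.3 -0.6]
0.16 tip 0.0964 [-0.6  0.8 -1.1]
0.156 tip 0.0924 [ 0.3  0.3 -1. ]
0.1545 tip 0.091 [ 0.6  0.6 -0.9]
0.153 tip 0.0894 [ 0.6  0.  -0.9]
0.1515 tip 0.0881 [0.7 0.8 0. ]
0.15 tip 0.0865 [1.1 0.9 1.5]
0.1485 tip 0.085 [0.2 0.6 3. ]
0.147 tip 0.0836 [1.3 0.5 2. ]
0.1455 tip 0.082 [1.  0.7 5. ]
0.144 tip 0.0815 [-2.4  1.1 16.8]
t=22.77 ee=[ 0.6372 -0.0036  0.145 ] rot=[ 3.141e+00 -1.000e-03 -0.000e+00] F=[-2.8  0.6 17. ] w=0.0167
```

View pics/in.png

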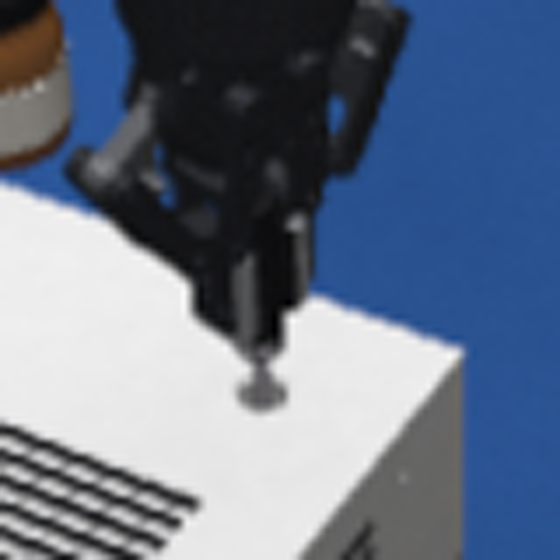

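The shank is centred in the hole at (262,390). The force rose from tip height 88 mm and jumped at 82 mm, which is the hard stop. I'll check the hold and the drawer, then hand in.

```bash
python3 - <<'E'
from h import *
r.wait(.5); print(st())
im=imaging.get_image("top"); cv2.imwrite("pics/fin.png",cv2.resize(im[110:270,200:460],None,fx=3,fy=3)[:,:,::-1])
E
```

```text
t=23.32 ee=[ 0.6372 -0.0035  0.145 ] rot=[ 3.141e+00 -1.000e-03  0.000e+00] F=[-3.2  0.4 17.4] w=0.0164
```

View pics/fin.png

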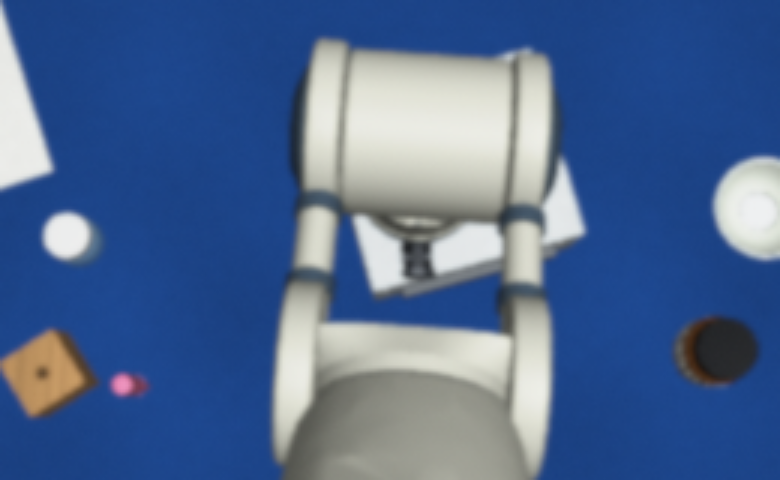

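The drawer lip is still flush, along (440,285). The jars and the dish stand where they were, and the force holds steady at 17 N.

```bash
python3 -c "
from h import *
r.hand_in(); print(st())"
```

```text
the job is handed in; nothing more can be done
the job is handed in; nothing more can be done
```

I pushed the filter drawer home, took the larger black pin from the stand, and pressed the reset button down with it. The job is handed in with the pin still gripped and the button held. No verdict is reported.

- **Drawer:** the closing push met the stop at about 16 N. The last top view still showed only the lip in front of the cleaner.
- **Button:** the force began to rise with the tip 88 mm above the table and jumped at 82 mm, which matches the button's 6 mm of travel to its hard stop. It then held steady at about 17 N.
- **Grip:** the fingers read 16.4 mm on the 18 mm grip, about 1.5 mm less than expected. I took this as pad give or sensor offset, because the pin did not slip under load.
- **Jars and dish:** they looked unmoved in the last top view.
- **Time and cameras:** the robot clock stood at 23.3 s just before hand-in. The two cameras disagreed by about 2–3 mm in y, so I averaged them, and the pin went into the hole without touching its sides.

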